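# Gauge the door seal of an enamelling kiln

## Task

Push the door of the small kiln shut until it snaps onto its roller catch. Then take the yellow-handled feeler gauge from its stand and slide its blade straight down into the slot between the shut door and the sprung brass seal plate until it drags snugly and the door's top edge lies within the red band on the blade, not on to the bottom of the slot. Finish while still gripping the gauge and holding it at that depth; leave the other gauges and the things on the bench alone.

Things in the scene. Friction and masses are not known exactly. Their poses are not given: they have to be found in the camera images.
- door (a joint): hinge angle of the kiln's green door, rad: 0 = shut on the catch, grows as the free edge swings towards the robot (0.4 to 0.8 at the start). Hinge upright, at the door's left edge seen from the robot. A sprung roller catch resists over the last 0.06 rad (push with 15 to 18 N at door_push) and, below about 0.03, pulls the door home and holds it
- door_hinge (a point): on the door's hinge axis, level with its top edge (180 mm above the table), turning with the door: x from its outer to inner face, y from free edge to hinge, z up. Door 225 mm wide (y 0 to -225), 18 mm thick (x -18 to 0), 8 to 180 mm above the table. An upright bar handle at y -195 stands out 40 mm from the outer face, 30 to 110 mm above the table
- door_push (a point): point on the door's outer face, 150 mm from the hinge and 30 mm below the top edge, a good place to push with closed fingers from outside; axes as door_hinge
- gap_mouth (a point): centre of the slot's mouth on top of the kiln, level with the shut door's top edge and the kiln's flat top, 180 mm above the table; fixed. x points from the door into the kiln, y along the slot, z up. The slot, 70 mm long and 58 mm deep, lies between the door's inner face (x = -5.5 mm here when shut) and the sprung brass plate. The mouth is 13 mm wide
- seal (a joint): how far the brass seal plate is pushed back from rest, m: 0 with nothing in the slot, about 0.0025 with the blade fully between it and the shut door
- gauge_handle (a point): centre of the yellow gauge's handle, upright in its stand. Handle 14 mm (x) by 24 (y) by 50 tall (z up); the steel blade below it is 3 mm thick (x), 20 wide (y), 70 long, its lower end 95 mm below this point. A red band is painted round the blade 26 to 42 mm above the lower end. Mass about 70 g
- gauge_tip (a point): middle of the lower end of the yellow gauge's blade; axes as gauge_handle. In the stand it sits 50 mm deep in a loose slot, 10 mm above the table
- stand: dark wooden stand, fixed, 70 (x) by 170 (y) by 60 mm tall, origin at the centre of its underside; three slots 55 mm apart along y hold the yellow, a blue and a white gauge, in any order
- gauge_blue: blue-handled gauge of the same size, to be left in the stand; origin at its blade's lower end
- gauge_white: white-handled gauge of the same size, to be left in the stand; origin at its blade's lower end
- wax_block: green wax block, 90 by 55 by 42 mm, bystander on the left; origin at its underside
- flux: amber jar, 50 mm across, 110 mm tall, bystander on the left; origin at its underside
- mug: white mug, 76 mm across, 90 mm tall, bystander at the far right; origin at its underside
- wax_ring: small green ring, 32 mm across, 9 mm tall, bystander on the left; origin at its underside
- brush: brush lying on the left, bystander
- seal_lip (a point): on the sprung brass seal plate, axes as gap_mouth: the point 20 mm below the mouth where the plate's slope ends, 0.5 mm from the shut door; below it the plate runs parallel to the door to 48 mm depth. It yields along +x. A 3 mm blade against the door has its middle at x = -4 mm from gap_mouth, meets the slope at about 14 mm depth and drags with some 3 to 12 N beyond

How it is judged:
By the outcome, as a careful person would: the job done as asked, in the order asked, and still so for the second after the job is handed in, while the arm keeps its last pose, push and grip.
It also fails if it takes over 59 s, if anything falls off the work surface, if the arm or the gripper's body presses on something with over 40 N, if the wrist force passes 120 N, or if a joint passes its speed limit or range.

## Robot

A 7-joint arm with a two-finger parallel gripper is mounted at the origin on the work surface. World frame = base frame: x ahead of the robot, y to its left, z up, the work surface at z = 0. Lengths are in m, angles in degrees, forces in N, time in s.
With the tool pointing down it reaches from about 0.425 to 1.025 m from the base axis. Payload 3.6 kg.
Tool frame: the origin (TCP) lies at the very end of the fingers, on their centre line; the grasp point (between the pads) lies 19 mm behind it; z points along the fingers, y is the line along which they close (so a half turn about z gives the same grasp; the last joint's range is limited). The gripper opens to 85 mm and grips with 20 to 120 N. Pads are 22 mm wide; open, the fingers measure 114 mm over their backs; the gripper's body (76 mm by 85 mm) begins 54 mm behind the grasp point. The pads swing forward as they close: fully open they stand 13 mm farther back than shut.
Start: joints at [63.111, 33.873, 2.773, 92.16, -1.908, 54.013, -1.931], TCP at [0.266, -0.674, 0.231] pointing down, gripper open.
Joint ranges: [-153.93, 153.93], [-27.13, 128.08], [-72.61, 78.16], [10.71, 143.7], [-87.88, 267.88], [4.46, 118.87], [-176.78, 176.78]. Speed limits (degrees/s): [147.25, 147.25, 180, 180, 180, 180, 180].

## Interface

Orientations are given as [roll, pitch, yaw] about the fixed x, y, z axes, in that order (R = Rz(yaw) Ry(pitch) Rx(roll)).
In Python, from rig import robot, optics gives the robot as it stands.
- The arm moves only by the tool step_arm, never from a script. Its argument "moves" is one flat list of numbers, 7 for each row, row after row: the shift along the tool's x, y, z in cm, then the turn, a rotation vector about the tool's x, y, z in units of 6 degrees (1.0 is 6 degrees), then the opening, from 0 (shut) to 1 (fully open). In form: [dx, dy, dz, wx, wy, wz, jaw, dx, dy, dz, wx, wy, wz, jaw, ...]. A call has exactly 8 rows; each row shifts and turns the commanded pose from where the row before left it, along the tool's axes as they then stand; what a row does not reach is not made up. A row lasts 1/8 s, in which the tool goes at most 62.5 mm and 10.7 degrees, less where a joint would pass 70% of its speed; a pose out of reach is approached as far as the arm can. A call is refused whole if a number of a shift passes 6.25 or a number of a turn 1, either way. A call with a gripper value outside its range is refused whole. The fingers move at their own pace and stop on an object; the grip force is fixed at half the most. Time passes only in rows, so rows that do not move let the fingers close, or fill a call up. It gives the time, the measured TCP pose, the force, the opening and the grip force at its end, in the units of the state.
- robot.sense(): the state, without advancing time (a new reading comes with each control period).
- optics.camera(name): name is "scene" or "top" or "wrist"; returns (picture, depth): 384x512x3 uint8, red, green, blue; 384x512 float32, m along the optical axis (not along the pixel's ray), 0 where there is no reading.
- optics.camera_info(name): a dict with "camera_matrix" (3x3 intrinsics, pixels), "extrinsics" (4x4, takes a point from world to camera coordinates). Camera axes: x right, y down, z forward; pixel columns grow to the right and rows downward; lengths in m; the calibration is good to about 2 mm. A picture is of the moment at which its call begins: read the wrist's pose just before it. camera_info takes no time and is no camera call; for the wrist camera it gives the pose at the moment of the call.
- robot.close_job(): hands the job in; it is judged then, once.
The state is a dict: "t": time; "joint_pos": joint angles; "qd": joint speeds; "joint_torque": joint torques, N m; "tool_pos": TCP position; "tcp_rot": TCP orientation; "ft_force": force on the tool from outside, world axes, zero at the start; "torque": the same for the moment, N m; "gripper_width": finger opening in m; "gripper_force": force on a finger pad.
Only numpy, scipy, OpenCV 4.12 (cv2) and the standard library are available. Lean on these libraries where they do the work, as an engineer would, in place of code of your own. Each camera call takes 0.05 s, during which the arm holds its last target. There are 200 camera calls.

## Working session

There is one attempt and no reset: what is moved stays moved. The work goes in short steps, Python scripts to look and compute and a tool call to move; the robot and the scene stay as the last step left them, time stands still between calls to the robot, and variables do not carry over. Pictures are saved under pics/ and viewed, at most 10 in all, crops included, and the job is handed in when it is done.

Besides the shell and the picture viewer there is one more tool, called after "Request:" by a JSON object that holds its "api" and its "payload", one argument or row to a line. step_arm: Moves the arm, as the interface text tells. Its arguments: {"type":"object","properties":{"moves":{"type":"array"}},"required":["moves"]}

```bash
mkdir -p pics; ls; python3 - <<'E'
from rig import robot, optics
import cv2,numpy as np
s=robot.sense();print(s)
for n in("scene","top"):
    p,d=optics.camera(n);np.savez(f"pics/{n}0.npz",p=p,d=d);i=optics.camera_info(n);print(n,np.round(i["camera_matrix"],1).tolist(),np.round(i["extrinsics"],4).tolist());cv2.imwrite(f"pics/{n}0.png",p[:,:,::-1])
E
```

```text
pics
{'t': 0.0, 'joint_pos': array([63.11162671, 33.92419764,  2.76853512, 92.23651022, -1.90808387,
       54.00923108, -1.93082485]), 'qd': array([ 0.01616293,  0.1177    ,  0.03687727, -0.02877154,  0.00562271,
        0.10685996, -0.04213372]), 'joint_torque': array([-2.98391415e-04, -5.48691952e+01,  1.54666632e+00, -1.98122799e+01,
        9.51859838e-03,  8.71972792e-03, -6.51533739e-06]), 'tool_pos': array([ 0.26577943, -0.67365693,  0.23016002]), 'tcp_rot': array([-1.79876423e+02,  7.53343262e-03,  2.15348301e+01]), 'ft_force': array([0.58256579, 0.66425367, 0.23331857]), 'torque': array([-0.02797521,  0.00723923, -0.03924169]), 'gripper_force': 0.0, 'gripper_width': 0.08516622041400213}
scene [[465.1, 0.0, 253.6], [0.0, 465.1, 194.0], [0.0, 0.0, 1.0]] [[-0.0196, 0.9998, -0.0083, -0.058], [0.5612, 0.0041, -0.8276, -0.189], [-0.8274, -0.0208, -0.5612, 1.7903], [0.0, 0.0, 0.0, 1.0]]
top [[351.4, 0.0, 252.0], [0.0, 351.4, 189.2], [0.0, 0.0, 1.0]] [[-0.0065, -0.9999, -0.0078, 0.0894], [-0.9978, 0.007, -0.0665, 0.5494], [0.0666, 0.0073, -0.9978, 1.0829], [0.0, 0.0, 0.0, 1.0]]
```

View pics/top0.png

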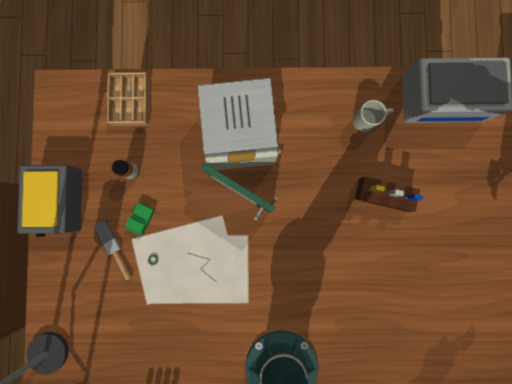

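View pics/scene0.png

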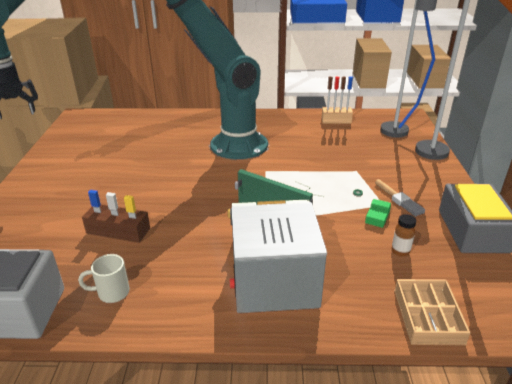

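The top view shows the kiln at (238,115), its green door from the hinge at (205,167) to the free edge at (272,208), and the stand at (388,194). The yellow gauge is at (377,188), with white and blue to its right. The scene view agrees with this.

```bash
cat > h.py <<'E'
import numpy as np,cv2
from rig import robot,optics
def ray(n,uv,z,info=None):
    i=info or optics.camera_info(n);K=np.array(i["camera_matrix"]);E=np.array(i["extrinsics"]);R,t=E[:3,:3],E[:3,3]
    c=-R.T@t;uv=np.atleast_2d(uv).astype(float)
    d=(R.T@np.linalg.inv(K)@np.c_[uv,np.ones(len(uv))].T).T
    return c+d*((z-c[2])/d[:,2])[:,None]
def cloud(d,info):
    K=np.array(info["camera_matrix"]);E=np.array(info["extrinsics"]);R,t=E[:3,:3],E[:3,3]
    v,u=np.mgrid[:d.shape[0],:d.shape[1]]
    P=np.stack([(u-K[0,2])/K[0,0]*d,(v-K[1,2])/K[1,1]*d,d],-1)
    return (P-t)@R
def hsv(p):return cv2.cvtColor(p,cv2.COLOR_RGB2HSV)
E
python3 - <<'E'
from h import *
f=np.load("pics/top0.npz");p,d=f["p"],f["d"];I=optics.camera_info("top");X=cloud(d,I);H=hsv(p)
roi=np.zeros(d.shape,bool);roi[150:225,195:285]=1
g=(H[...,0]>55)&(H[...,0]<95)&(H[...,1]>80)&roi&(abs(X[...,2]-.18)<.012)
print("door n",g.sum());q=np.argwhere(g)[:,::-1].astype(np.float32)
r=cv2.minAreaRect(q);W=ray("top",cv2.boxPoints(r),.18);print(np.round(W,4).tolist(),[np.linalg.norm(W[i]-W[i-1]).round(4) for i in range(4)])
k=np.zeros(d.shape,bool);k[70:172,190:290]=1
k&=(abs(X[...,2]-.18)<.01)&(H[...,1]<60)
q=np.argwhere(k)[:,::-1].astype(np.float32);r=cv2.minAreaRect(q);W=ray("top",cv2.boxPoints(r),.18);print("kiln",k.sum(),cv2.boxPoints(r).tolist(),np.round(W,4).tolist(),[np.linalg.norm(W[i]-W[i-1]).round(4) for i in range(4)])
y=np.zeros(d.shape,bool);y[170:215,350:430]=1
for n,m in (("yel",(H[...,0]>18)&(H[...,0]<32)&(H[...,1]>150)&(H[...,2]>110)),("blue",(H[...,0]>100)&(H[...,0]<130)&(H[...,1]>120)),("white",(H[...,1]<50)&(H[...,2]>140))):
    m=m&y;print(n,m.sum(),np.round(np.median(X[m],0),4),np.round(X[m][:,2].max(),3));t=m&(X[...,2]>.12)
    if t.sum():u=np.argwhere(t)[:,::-1].mean(0);print(u,ray("top",u,.13).round(4))
s=y&(abs(X[...,2]-.06)<.01);q=np.argwhere(s)[:,::-1].astype(np.float32);r=cv2.minAreaRect(q);W=ray("top",cv2.boxPoints(r),.06);print("stand",np.round(W,4).tolist(),W.mean(0))
cv2.imwrite("pics/topc.png",cv2.resize(p[140:220,190:290,::-1],None,fx=8,fy=7,interpolation=cv2.INTER_CUBIC)[:600])
E
```

```text
door n 490
[[0.5951, 0.2213, 0.18], [0.6102, 0.212, 0.18], [0.4938, 0.0252, 0.18], [0.4789, 0.0345, 0.18]] [np.float64(0.2199), np.float64(0.0178), np.float64(0.2201), np.float64(0.0176)]
kiln 5206 [[197.2475128173828, 85.47525787353516], [270.7128601074219, 78.12871551513672], [279.03961181640625, 161.39605712890625], [205.57424926757812, 168.74258422851562]] [[0.8243, 0.2323, 0.18], [0.8429, 0.0315, 0.18], [0.6137, 0.0115, 0.18], [0.5953, 0.209, 0.18]] [np.float64(0.2302), np.float64(0.2017), np.float64(0.2301), np.float64(0.1984)]
yel 41 [ 0.5437 -0.2753  0.1283] 0.134
[379.82926829 187.75609756] [[ 0.5442 -0.2742  0.13  ]]
blue 75 [ 0.5176 -0.3743  0.1248] 0.133
[417.4047619  196.85714286] [[ 0.5179 -0.3785  0.13  ]]
white 38 [ 0.5293 -0.3277  0.1292] 0.133
[399.         192.55263158] [[ 0.5303 -0.3275  0.13  ]]
stand [[0.5165, -0.2356, 0.06], [0.5852, -0.2534, 0.06], [0.5443, -0.4216, 0.06], [0.4761, -0.4032, 0.06]] [ 0.53050983 -0.32846997  0.06      ]
```

View pics/topc.png

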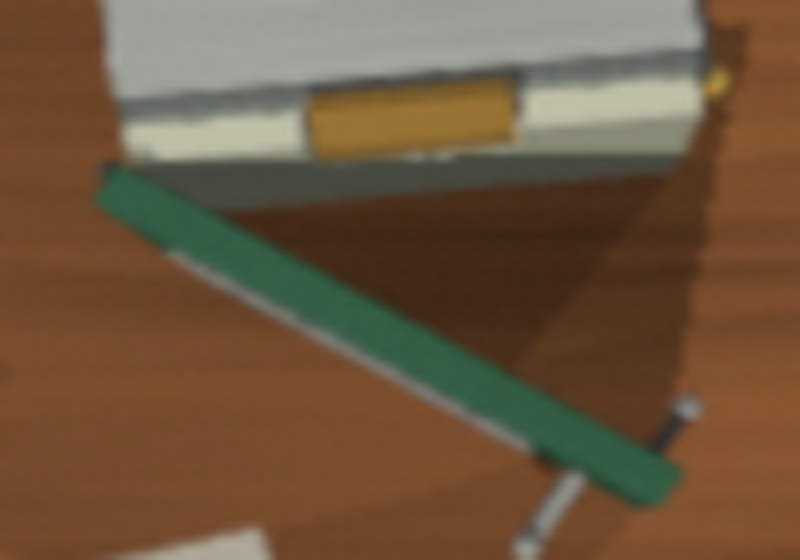

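The crop shows the brass plate in the kiln front at about x 310–515, y 80–155 in the crop. The door is open about 0.65 rad with its handle outside. The sizes check out: door 220 x 18 mm, kiln face 5.4° yaw, stand 70 x 172 mm at -14° yaw.

```bash
cat >> h.py <<'E'
from scipy.spatial.transform import Rotation as Ro
def Rt(yaw):return Ro.from_euler("xyz",[180,0,yaw],degrees=True)
def plan(start,legs,jaw):
    """start=(xyz,yaw); legs=[(xyz,yaw,n)]; tool-frame rows with straight world lines"""
    p,y=np.array(start[0],float),start[1]
    for q,y2,n in legs:
        q=np.array(q,float);dp=(q-p)/n;dy=(y2-y)/n
        for k in range(n):
            a=Rt(y+dy*k).inv().apply(dp)*100
            print(", ".join(f"{v:g}" for v in np.round([*a,0,0,-dy/6],2)),jaw)
        p,y=q,y2;print("-")
E
python3 - <<'E'
from h import *
s=robot.sense();p=s["tool_pos"];y=s["tcp_rot"][2]
plan((p,y),[([.5,-.3,.25],58,8),([.475,.12,.23],58,8)],0)
E
```

```text
4.44, -3.27, -0.25, 0, 0, -0.76 0
4.68, -2.91, -0.25, 0, 0, -0.76 0
4.9, -2.53, -0.25, 0, 0, -0.76 0
5.08, -2.13, -0.25, 0, 0, -0.76 0
5.24, -1.72, -0.25, 0, 0, -0.76 0
5.36, -1.3, -0.25, 0, 0, -0.76 0
5.44, -0.87, -0.25, 0, 0, -0.76 0
5.5, -0.43, -0.25, 0, 0, -0.76 0
-
4.29, -3.05, 0.25, 0, 0, -0 0
4.29, -3.05, 0.25, 0, 0, -0 0
4.29, -3.05, 0.25, 0, 0, -0 0
4.29, -3.05, 0.25, 0, 0, -0 0
4.29, -3.05, 0.25, 0, 0, -0 0
4.29, -3.05, 0.25, 0, 0, -0 0
4.29, -3.05, 0.25, 0, 0, -0 0
4.29, -3.05, 0.25, 0, 0, -0 0
-
```

Request:
{"api": "step_arm", "payload": {
  "moves": [4.4,-3.3,-0.3,0,0,-0.76,0,4.7,-2.9,-0.3,0,0,-0.76,0,4.9,-2.5,-0.2,0,0,-0.76,0,5.1,-2.1,-0.2,0,0,-0.76,0,5.2,-1.7,-0.2,0,0,-0.76,0,5.4,-1.3,-0.3,0,0,-0.76,0,5.4,-0.9,-0.2,0,0,-0.76,0,5.5,-0.4,-0.2,0,0,-0.76,0]
}}

```text
t: 1.1
tool_pos: [0.5006, -0.2996, 0.2501]
tcp_rot: [-180.0, 0.0, 58.2]
ft_force: [0.9, -0.5, -0.3]
gripper_width: 0.0003
gripper_force: 0.0
```

Request:
{"api": "step_arm", "payload": {
  "moves": [4.3,-3.1,0.2,0,0,0,0,4.3,-3.1,0.2,0,0,0,0,4.3,-3.0,0.2,0,0,0,0,4.3,-3.0,0.2,0,0,0,0,4.3,-3.1,0.3,0,0,0,0,4.3,-3.0,0.3,0,0,0,0,4.3,-3.1,0.3,0,0,0,0,4.3,-3.0,0.3,0,0,0,0]
}}

```text
t: 2.1
tool_pos: [0.475, 0.1212, 0.2301]
tcp_rot: [-180.0, 0.0, 58.0]
ft_force: [0.5, -0.4, 0.7]
gripper_width: 0.0002
gripper_force: 0.0
```

Request:
{"api": "step_arm", "payload": {
  "moves": [0,0,2.7,0,0,0,0,0,0,2.7,0,0,0,0,0,0,2.8,0,0,0,0,0,1.4,0,0,0,0,0,0,1.4,0,0,0,0,0,-0.22,1.23,0,0,0,-0.78,0,-0.22,1.23,0,0,0,-0.78,0,-0.22,1.23,0,0,0,-0.78,0]
}}

```text
t: 3.1
tool_pos: [0.5306, 0.0813, 0.1496]
tcp_rot: [179.9, -0.1, 72.1]
ft_force: [-0.7, 1.0, -1.4]
gripper_width: -0.0002
gripper_force: 0.6
```

Request:
{"api": "step_arm", "payload": {
  "moves": [-0.15,0.82,0,0,0,-0.52,0,-0.15,0.82,0,0,0,-0.52,0,-0.15,0.82,0,0,0,-0.52,0,-0.15,0.82,0,0,0,-0.52,0,-0.15,0.82,0,0,0,-0.52,0,-0.15,0.82,0,0,0,-0.52,0,0,0,0,0,0,0,0,0,0,0,0,0,0,0]
}}

```text
t: 4.1
tool_pos: [0.5763, 0.0643, 0.1491]
tcp_rot: [179.9, -0.0, 90.7]
ft_force: [-0.7, 0.2, 0.0]
gripper_width: 0.0002
gripper_force: 0.0
```

```bash
cat > meas.py <<'E'
from h import *
p,d=optics.camera("top");I=optics.camera_info("top");X=cloud(d,I);H=hsv(p)
roi=np.zeros(d.shape,bool);roi[150:225,195:285]=1
g=(H[...,0]>55)&(H[...,0]<95)&(H[...,1]>80)&roi&(abs(X[...,2]-.18)<.012)
q=np.argwhere(g)[:,::-1].astype(np.float32)
r=cv2.minAreaRect(q);W=ray("top",cv2.boxPoints(r),.18);print("door",g.sum(),np.round(W,4).tolist())
c=sorted([(np.linalg.norm(W[i]-W[i-1]),i) for i in range(4)])[-2:]
for l,i in c:
    v=W[i]-W[i-1];v*=np.sign(v[1]);print(l.round(3),"dir yaw",np.degrees(np.arctan2(-v[0],v[1])).round(2))
print(robot.sense()["tool_pos"],robot.sense()["ft_force"])
cv2.imwrite("pics/now.png",p[:,:,::-1])
E
python3 meas.py
```

```text
door 221 [[0.6108, 0.2106, 0.18], [0.6101, 0.1191, 0.18], [0.5939, 0.1192, 0.18], [0.5946, 0.2106, 0.18]]
0.091 dir yaw -0.43
0.092 dir yaw -0.43
[0.57592522 0.06455011 0.14891495] [-0.18136866  0.67407073  0.87858657]
```

Request:
{"api": "step_arm", "payload": {
  "moves": [-0.05,0.26,0,0,0,-0.16,0,-0.05,0.26,0,0,0,-0.16,0,-0.05,0.26,0,0,0,-0.16,0,-0.05,0.26,0,0,0,-0.16,0,-0.05,0.26,0,0,0,-0.16,0,0,0,0,0,0,0,0,0,0,0,0,0,0,0,0,0,0,0,0,0,0]
}}

```text
t: 5.15
tool_pos: [0.5842, 0.0628, 0.1476]
tcp_rot: [-179.5, 0.1, 95.6]
ft_force: [-8.7, 0.7, 5.9]
gripper_width: -0.0001
gripper_force: 4.2
```

Request:
{"api": "step_arm", "payload": {
  "moves": [0,0.2,0,0,0,0,0,0,0.2,0,0,0,0,0,0,0.2,0,0,0,0,0,0,0.2,0,0,0,0,0,0,0.1,0,0,0,0,0,0,0,0,0,0,0,0,0,0,0,0,0,0,0,0,0,0,0,0,0,0]
}}

```text
t: 6.15
tool_pos: [0.5924, 0.0625, 0.1471]
tcp_rot: [-179.4, 0.1, 95.6]
ft_force: [-9.3, -1.9, 4.0]
gripper_width: -0.0001
gripper_force: 4.5
```

Request:
{"api": "step_arm", "payload": {
  "moves": [0,0.2,0,0,0,0,0,0,0.2,0,0,0,0,0,0,0.2,0,0,0,0,0,0,0.1,0,0,0,0,0,0,0,0,0,0,0,0,0,0,0,0,0,0,0,0,0,0,0,0,0,0,0,0,0,0,0,0,0]
}}

```text
t: 7.15
tool_pos: [0.5923, 0.0624, 0.1471]
tcp_rot: [-178.6, 0.3, 95.6]
ft_force: [-22.5, -3.3, 17.0]
gripper_width: -0.0001
gripper_force: 11.5
```

```bash
python3 meas.py
```

```text
door 258 [[0.6099, 0.2111, 0.18], [0.6203, 0.1076, 0.18], [0.6018, 0.1057, 0.18], [0.5915, 0.2091, 0.18]]
0.104 dir yaw 5.73
0.104 dir yaw 5.73
[0.59227868 0.06232307 0.14708833] [-22.49473643  -2.71672838  17.47056273]
```

Request:
{"api": "step_arm", "payload": {
  "moves": [0,-0.8,0,0,0,0,0,0,-1.0,0,0,0,0,0,0,-1.0,-0.5,0,0,0,0,0,-1.0,-3,0,0,0,0,0,0,-5,0,0,0,0,0,0,-5,0,0,0,0,3.0,0,-3,0,0,0,0,0,0,0,0,0,0,0]
}}

```text
t: 8.2
tool_pos: [0.5656, 0.0945, 0.3172]
tcp_rot: [179.5, -0.1, 95.8]
ft_force: [0.1, -0.7, 0.1]
gripper_width: 0.0001
gripper_force: 0.0
```

```bash
python3 meas.py; python3 - <<'E'
from h import *
I=optics.camera_info("wrist");p,d=optics.camera("wrist");np.savez("pics/w1.npz",p=p,d=d,K=I["camera_matrix"],E=I["extrinsics"]);cv2.imwrite("pics/w1.png",p[:,:,::-1]);E=np.array(I["extrinsics"]);print(np.round(E,3).tolist(),-E[:3,:3].T@E[:3,3],robot.sense()["tool_pos"])
E
```

```text
door 66 [[0.6101, 0.211, 0.18], [0.6282, -0.002, 0.18], [0.6103, -0.0035, 0.18], [0.5922, 0.2094, 0.18]]
0.214 dir yaw 4.87
0.214 dir yaw 4.87
[0.56454826 0.09205455 0.31497017] [ 0.40165113 -0.48747938  0.52222896]
[[0.995, 0.1, 0.004, -0.573], [0.094, -0.943, 0.32, -0.035], [0.036, -0.318, -0.947, 0.469], [0.0, 0.0, 0.0, 1.0]] [0.55630227 0.1730758  0.45794373] [0.56379199 0.09042329 0.31336934]
```

View pics/w1.png

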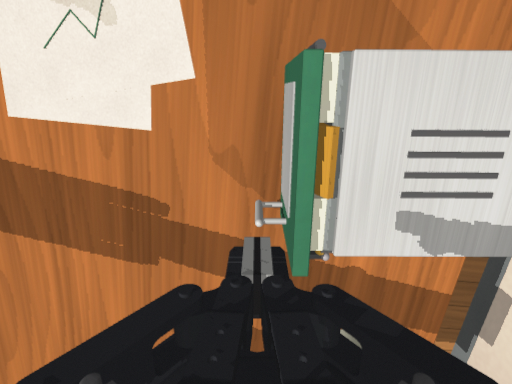

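The wrist view shows the door shut against the kiln. The green door's top edge is at x≈300–322, and the brass plate in the slot at x≈316–341, y≈124–198.

```bash
cat > slot.py <<'E'
from h import *
import sys
f=np.load(sys.argv[1]);p,d=f["p"],f["d"];I=dict(camera_matrix=f["K"],extrinsics=f["E"]);X=cloud(d,I);H=hsv(p)
g=(H[...,0]>55)&(H[...,0]<95)&(H[...,1]>80)&(abs(X[...,2]-.18)<.008)&(X[...,0]>.5)&(X[...,1]>-.02)&(X[...,1]<.24)
q=np.argwhere(g)[:,::-1].astype(np.float32);W=ray(0,q,.18,I)
r=cv2.minAreaRect((W[:,:2]*1000).astype(np.float32));B=cv2.boxPoints(r);print("door mm",g.sum(),B.round(1).tolist(),r[1],r[2])
b=(H[...,0]>10)&(H[...,0]<28)&(H[...,1]>150)&(H[...,2]>110)&(X[...,2]>.12)&(X[...,2]<.19)&(X[...,0]>.59)&(X[...,0]<.65)&(X[...,1]>.03)
n,l,s,c=cv2.connectedComponentsWithStats(b.astype(np.uint8));i=1+s[1:,4].argmax();b=l==i;print("brass",s[i],"z",np.percentile(X[b][:,2],[2,50,98]).round(3))
th=np.radians(float(sys.argv[2]));ex=np.array([np.cos(th),np.sin(th)]);ey=np.array([-ex[1],ex[0]])
D=W[:,:2];hx=D@ex;hy=D@ey
print("door x' 1-99%",np.percentile(hx,[1,50,99]).round(4),"y'",np.percentile(hy,[.5,99.5]).round(4))
P=X[b];py=P[:,:2]@ey;px=P[:,:2]@ex
print("brass y'",np.percentile(py,[.5,1,50,99,99.5]).round(4),"x'",np.percentile(px,[1,99]).round(4))
for y0 in np.arange(py.min(),py.max(),.012):
    m=abs(py-y0)<.006
    if m.sum()>5:print(y0.round(3),"x'max",px[m].max().round(4),"z",P[m][px[m].argmax(),2].round(3),"xmin",px[m].min().round(4),P[m][px[m].argmin(),2].round(3))
E
python3 slot.py pics/w1.npz 5.3
```

```text
door mm 4385 [[591.7000122070312, 209.6999969482422], [612.7000122070312, -11.699999809265137], [631.4000244140625, -10.0], [610.4000244140625, 211.39999389648438]] (18.760236740112305, 222.37319946289062) 5.421036720275879
brass [ 319  125   20   73 1071] z [0.168 0.177 0.181]
door x' 1-99% [0.6091 0.6182 0.6272] y' [-0.067   0.1533]
brass y' [0.0208 0.0211 0.0591 0.0894 0.0894] x' [0.6327 0.6474]
0.02 x'max 0.6472 z 0.176 xmin 0.6355 0.173
0.032 x'max 0.6474 z 0.177 xmin 0.6352 0.172
0.044 x'max 0.6476 z 0.176 xmin 0.6343 0.17
0.056 x'max 0.6478 z 0.175 xmin 0.6339 0.168
0.068 x'max 0.6476 z 0.176 xmin 0.6325 0.166
0.08 x'max 0.6474 z 0.177 xmin 0.6322 0.166
```

```bash
python3 - <<'E'
from h import *
s=robot.sense();print(s["tool_pos"],s["tcp_rot"])
plan((s["tool_pos"],s["tcp_rot"][2]),[([.544,-.275,.22],76,8),([.544,-.275,.089],76,4)],1)
E
```

```text
[0.56379199 0.09042329 0.31336934] [1.79962628e+02 3.87788294e-02 9.56181563e+01]
-4.52, -0.69, 1.17, 0, 0, 0.41 1
-4.55, -0.5, 1.17, 0, 0, 0.41 1
-4.56, -0.3, 1.17, 0, 0, 0.41 1
-4.57, -0.11, 1.17, 0, 0, 0.41 1
-4.57, 0.09, 1.17, 0, 0, 0.41 1
-4.57, 0.28, 1.17, 0, 0, 0.41 1
-4.55, 0.48, 1.17, 0, 0, 0.41 1
-4.52, 0.67, 1.17, 0, 0, 0.41 1
-
0, -0, 3.28, 0, 0, -0 1
0, -0, 3.28, 0, 0, -0 1
0, -0, 3.28, 0, 0, -0 1
0, -0, 3.28, 0, 0, -0 1
-
```

Request:
{"api": "step_arm", "payload": {
  "moves": [-4.5,-0.7,1.2,0,0,0.41,1,-4.6,-0.5,1.2,0,0,0.41,1,-4.6,-0.3,1.2,0,0,0.41,1,-4.6,-0.1,1.2,0,0,0.41,1,-4.6,0.1,1.2,0,0,0.41,1,-4.5,0.3,1.1,0,0,0.41,1,-4.5,0.5,1.1,0,0,0.41,1,-4.5,0.7,1.1,0,0,0.41,1]
}}

```text
t: 9.3
tool_pos: [0.5427, -0.2772, 0.2181]
tcp_rot: [-179.8, 0.0, 75.7]
ft_force: [0.0, 0.3, -0.1]
gripper_width: 0.0857
gripper_force: 0.0
```

```bash
python3 - <<'E'
from h import *
I=optics.camera_info("wrist");p,d=optics.camera("wrist");I2=optics.camera_info("wrist");cv2.imwrite("pics/w2.png",p[:,:,::-1]);s=robot.sense();print(s["tool_pos"],s["tcp_rot"])
X=cloud(d,I);H=hsv(p)
m=(H[...,0]>18)&(H[...,0]<34)&(H[...,1]>130)&(abs(X[...,2]-.13)<.006)&(np.hypot(X[...,0]-.544,X[...,1]+.275)<.03)
q=np.argwhere(m)[:,::-1];W=ray(0,q,.13,I);r=cv2.minAreaRect((W[:,:2]*1000).astype(np.float32));print(m.sum(),r,X[m].mean(0))
p,d=optics.camera("top");X=cloud(d,optics.camera_info("top"))
E
```

```text
[ 0.54021945 -0.28597768  0.21632263] [-179.72699749    0.33588878   75.14165534]
482 ((543.36279296875, -274.5455322265625), (24.09381103515625, 13.179280281066895), 75.8324966430664) [ 0.54350143 -0.2744343   0.12994531]
```

View pics/w2.png

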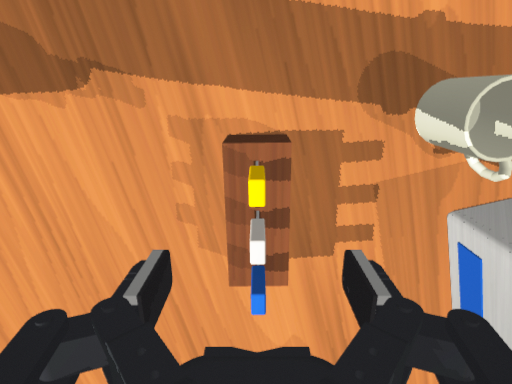

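The wrist view shows the yellow handle at (257,187), midway between the open fingers. Its size of 24 x 13 mm is right.

Request:
{"api": "step_arm", "payload": {
  "moves": [0,0,0,0,0,0,1,0,0,0,0,0,0,1,0,0,0,0,0,0,1,0,0,0,0,0,0,1,0,0,0,0,0,0,1,0,0,0,0,0,0,1,0,0,0,0,0,0,1,0,0,0,0,0,0,1]
}}

```text
t: 10.4
tool_pos: [0.5447, -0.2748, 0.2203]
tcp_rot: [180.0, 0.0, 75.9]
ft_force: [0.5, 0.0, 0.3]
gripper_width: 0.0854
gripper_force: 0.0
```

```bash
python3 - <<'E'
from h import *
s=robot.sense();print(s["tool_pos"],s["tcp_rot"])
plan((s["tool_pos"],s["tcp_rot"][2]),[([.5434,-.2745,.215],75.8,2),([.5434,-.2745,.089],75.8,4)],1)
E
```

```text
[ 0.54466074 -0.27477282  0.22028739] [1.79999920e+02 2.12339192e-03 7.58931244e+01]
-0, -0.06, 0.26, 0, 0, 0.01 1
-0, -0.06, 0.26, 0, 0, 0.01 1
-
0, -0, 3.15, 0, 0, -0 1
0, -0, 3.15, 0, 0, -0 1
0, -0, 3.15, 0, 0, -0 1
0, -0, 3.15, 0, 0, -0 1
-
```

Request:
{"api": "step_arm", "payload": {
  "moves": [0,-0.1,2,0,0,0,1,0,0,3,0,0,0,1,0,0,3,0,0,0,1,0,0,3,0,0,0,1,0,0,1.5,0,0,0,1,0,0,0.6,0,0,0,1,0,0,0,0,0,0,1,0,0,0,0,0,0,1]
}}

```text
t: 11.4
tool_pos: [0.5445, -0.2748, 0.0904]
tcp_rot: [179.9, 0.0, 75.9]
ft_force: [-0.5, 0.2, -0.1]
gripper_width: 0.0855
gripper_force: 0.0
```

Request:
{"api": "step_arm", "payload": {
  "moves": [0,0,0,0,0,0,0,0,0,0,0,0,0,0,0,0,0,0,0,0,0,0,0,0,0,0,0,0,0,0,0,0,0,0,0,0,0,0,0,0,0,0,0,0,0,0,0,0,0,0,0,0,0,0,0,0]
}}

```text
t: 12.4
tool_pos: [0.5438, -0.2746, 0.0894]
tcp_rot: [180.0, 0.0, 75.9]
ft_force: [-0.1, -0.6, 3.3]
gripper_width: 0.0136
gripper_force: 59.1
```

Request:
{"api": "step_arm", "payload": {
  "moves": [0,0,-1,0,0,0,0,0,0,-2.5,0,0,0,0,0,0,-3,0,0,0,0,0,0,-3.5,0,0,0,0,0,0,-4,0,0,0,0,0,0,-4,0,0,0,0,0,0,-3,0,0,0,0,0,0,0,0,0,0,0]
}}

```text
t: 13.4
tool_pos: [0.5452, -0.2749, 0.3023]
tcp_rot: [179.7, 0.1, 75.9]
ft_force: [-0.2, -0.2, -1.1]
gripper_width: 0.0134
gripper_force: 58.9
```

```bash
python3 - <<'E'
from h import *
s=robot.sense();print(s["tool_pos"],s["tcp_rot"],s["ft_force"],s["gripper_width"])
plan((s["tool_pos"],s["tcp_rot"][2]),[([.622,.113,.292],95.4,10)],0)
E
```

```text
[ 0.54520663 -0.27490485  0.30234857] [1.79660771e+02 6.37343190e-02 7.58903513e+01] [-0.24311229 -0.16814686 -1.12741878] 0.01341657944197887
3.95, -0.2, 0.1, 0, 0, -0.33 0
3.95, -0.07, 0.1, 0, 0, -0.33 0
3.95, 0.07, 0.1, 0, 0, -0.33 0
3.95, 0.2, 0.1, 0, 0, -0.33 0
3.94, 0.34, 0.1, 0, 0, -0.33 0
3.93, 0.47, 0.1, 0, 0, -0.33 0
3.91, 0.6, 0.1, 0, 0, -0.33 0
3.88, 0.74, 0.1, 0, 0, -0.33 0
3.86, 0.87, 0.1, 0, 0, -0.33 0
3.83, 1, 0.1, 0, 0, -0.33 0
-
```

Request:
{"api": "step_arm", "payload": {
  "moves": [3.9,-0.2,0,0,0,-0.33,0,4.0,-0.1,0,0,0,-0.33,0,4.0,0.1,0,0,0,-0.33,0,3.9,0.2,0,0,0,-0.33,0,3.9,0.3,0,0,0,-0.33,0,3.9,0.5,0,0,0,-0.33,0,3.9,0.6,0,0,0,-0.33,0,3.9,0.7,0,0,0,-0.33,0]
}}

```text
t: 14.4
tool_pos: [0.603, 0.0362, 0.2976]
tcp_rot: [-179.8, 0.0, 91.8]
ft_force: [0.6, -0.2, -1.6]
gripper_width: 0.0134
gripper_force: 58.9
```

Request:
{"api": "step_arm", "payload": {
  "moves": [3.9,0.9,0,0,0,-0.33,0,3.0,0.8,0,0,0,-0.3,0,0,0,0,0,0,0,0,0,0,0,0,0,0,0,0,0,0,0,0,0,0,0,0,0,0,0,0,0,0,0,0,0,0,0,0,0,0,0,0,0,0,0]
}}

```text
t: 15.4
tool_pos: [0.6178, 0.1047, 0.2993]
tcp_rot: [180.0, 0.0, 95.5]
ft_force: [0.4, 0.3, -0.9]
gripper_width: 0.0133
gripper_force: 58.9
```

```bash
python3 - <<'E'
from h import *
s=robot.sense();print(s["tool_pos"],s["tcp_rot"],s["ft_force"])
plan((s["tool_pos"],s["tcp_rot"][2]),[([.622,.113,.299],95.4,2)],0)
I=optics.camera_info("wrist");p,d=optics.camera("wrist");np.savez("pics/w3.npz",p=p,d=d,K=I["camera_matrix"],E=I["extrinsics"]);cv2.imwrite("pics/w3.png",p[:,:,::-1])
p,d=optics.camera("scene");cv2.imwrite("pics/s3.png",cv2.resize(p[130:300,200:340,::-1],None,fx=3.5,fy=3.5))
E
python3 slot.py pics/w3.npz 5.4
```

```text
[0.61782288 0.10474952 0.29934678] [1.79994064e+02 4.46581255e-03 9.54885271e+01] [ 0.3581049   0.26373206 -0.85240482]
0.39, 0.25, 0.02, 0, 0, 0.01 0
0.39, 0.25, 0.02, 0, 0, 0.01 0
-
door mm 3117 [[593.7000122070312, 209.5], [608.2999877929688, 50.400001525878906], [625.4000244140625, 52.0], [610.9000244140625, 211.0]] (17.216875076293945, 159.73214721679688) 5.228463172912598
brass [267 135  15  76 980] z [0.171 0.178 0.181]
door x' 1-99% [0.6109 0.6187 0.6276] y' [0.0032 0.1526]
brass y' [0.0197 0.0202 0.0564 0.0883 0.0884] x' [0.6357 0.6475]
0.019 x'max 0.6469 z 0.176 xmin 0.6355 0.172
0.031 x'max 0.6477 z 0.176 xmin 0.6354 0.172
0.043 x'max 0.6474 z 0.176 xmin 0.6361 0.174
0.055 x'max 0.6477 z 0.175 xmin 0.636 0.172
0.067 x'max 0.6477 z 0.175 xmin 0.6357 0.173
0.079 x'max 0.6473 z 0.176 xmin 0.6357 0.172
```

View pics/w3.png

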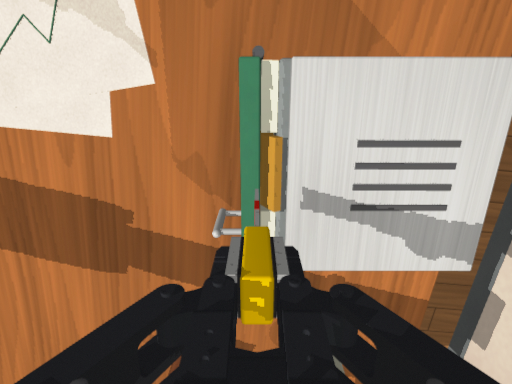

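The wrist view shows the gauge gripped straight, with its blade's red band at (257,205) by the door's inner edge. The slot lies beyond it at x≈265–281, y 135–210.

Request:
{"api": "step_arm", "payload": {
  "moves": [0.4,0.25,0,0,0,0,0,0.4,0.26,0,0,0,0.01,0,0,0,0,0,0,0,0,0,0,1,0,0,0,0,0,0,1,0,0,0,0,0,0,1,0,0,0,0,0,0,0.3,0,0,0,0,0,0,0,0,0,0,0]
}}

```text
t: 16.5
tool_pos: [0.622, 0.1134, 0.2659]
tcp_rot: [-180.0, 0.0, 95.5]
ft_force: [0.2, -0.2, -0.3]
gripper_width: 0.0136
gripper_force: 58.9
```

```bash
python3 - <<'E'
from h import *
s=robot.sense();print(s["tool_pos"],s["tcp_rot"],s["ft_force"])
p,d=optics.camera("scene");a=p[150:260,205:345,::-1]
q,_=optics.camera("wrist");b=q[110:310,180:340,::-1]
cv2.imwrite("pics/s4.png",np.hstack([cv2.resize(a,(560,440),interpolation=cv2.INTER_CUBIC)[:,:440],cv2.resize(b,(352,440))]))
E
```

```text
[0.62195945 0.11344578 0.26592113] [-1.79962815e+02  1.42985993e-03  9.54572281e+01] [ 0.15304372 -0.20529682 -0.29704522]
```

View pics/s4.png

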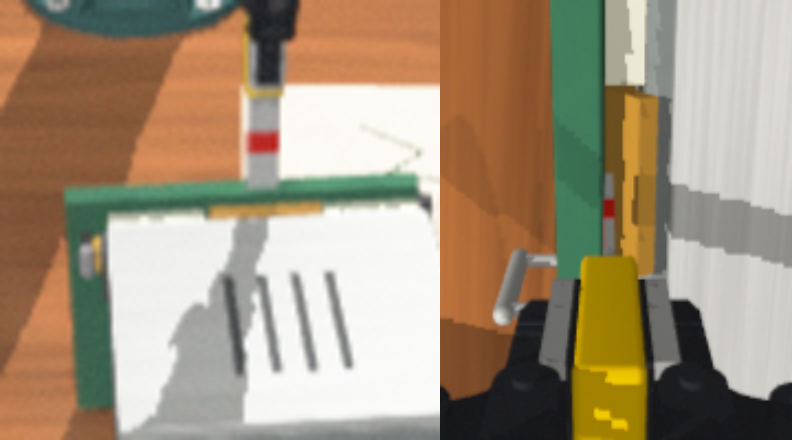

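The blade tip stands just above the mouth, right beside the door's inner face and over the middle of the brass plate (crop at 262,180 and 608,210). Lowering it gently.

Request:
{"api": "step_arm", "payload": {
  "moves": [0,0,0.3,0,0,0,0,0,0,0.3,0,0,0,0,0,0,0.3,0,0,0,0,0,0,0.3,0,0,0,0,0,0,0.3,0,0,0,0,0,0,0,0,0,0,0,0,0,0,0,0,0,0,0,0,0,0,0,0,0]
}}

```text
t: 17.6
tool_pos: [0.6222, 0.1136, 0.2514]
tcp_rot: [180.0, -0.0, 95.5]
ft_force: [-0.7, 0.9, -0.7]
gripper_width: 0.0132
gripper_force: 58.9
```

Request:
{"api": "step_arm", "payload": {
  "moves": [0,0,0.3,0,0,0,0,0,0,0.3,0,0,0,0,0,0,0.3,0,0,0,0,0,0,0.2,0,0,0,0,0,0,0.2,0,0,0,0,0,0,0,0,0,0,0,0,0,0,0,0,0,0,0,0,0,0,0,0,0]
}}

```text
t: 18.6
tool_pos: [0.6218, 0.1139, 0.2399]
tcp_rot: [-180.0, 0.0, 95.5]
ft_force: [-1.6, -0.5, 8.1]
gripper_width: 0.0132
gripper_force: 60.3
```

Request:
{"api": "step_arm", "payload": {
  "moves": [0,0,0.3,0,0,0,0,0,0,0.3,0,0,0,0,0,0,0.3,0,0,0,0,0,0,0.3,0,0,0,0,0,0,0.2,0,0,0,0,0,0,0,0,0,0,0,0,0,0,0,0,0,0,0,0,0,0,0,0,0]
}}

```text
t: 19.6
tool_pos: [0.6217, 0.1139, 0.225]
tcp_rot: [-180.0, -0.0, 95.5]
ft_force: [-2.4, 0.1, 5.0]
gripper_width: 0.0139
gripper_force: 60.1
```

```bash
python3 - <<'E'
from h import *
s=robot.sense();print(s["tool_pos"],s["tcp_rot"],s["ft_force"])
p,d=optics.camera("scene");a=p[150:260,205:345,::-1]
q,_=optics.camera("wrist");b=q[110:310,180:340,::-1]
cv2.imwrite("pics/s5.png",np.hstack([cv2.resize(a,(560,440),interpolation=cv2.INTER_CUBIC)[:,:440],cv2.resize(b,(352,440))]))
E
python3 meas.py
```

```text
[0.62172701 0.1139069  0.22497659] [-1.79967472e+02 -5.82327425e-03  9.54590186e+01] [-2.43758953  0.07736215  5.04700582]
door 160 [[0.61, 0.2108, 0.18], [0.6167, 0.1424, 0.18], [0.5985, 0.1405, 0.18], [0.5918, 0.2089, 0.18]]
0.069 dir yaw 5.62
0.069 dir yaw 5.62
[0.6217524  0.11391244 0.22496108] [-2.63232626 -0.06309303  4.55501474]
```

View pics/s5.png

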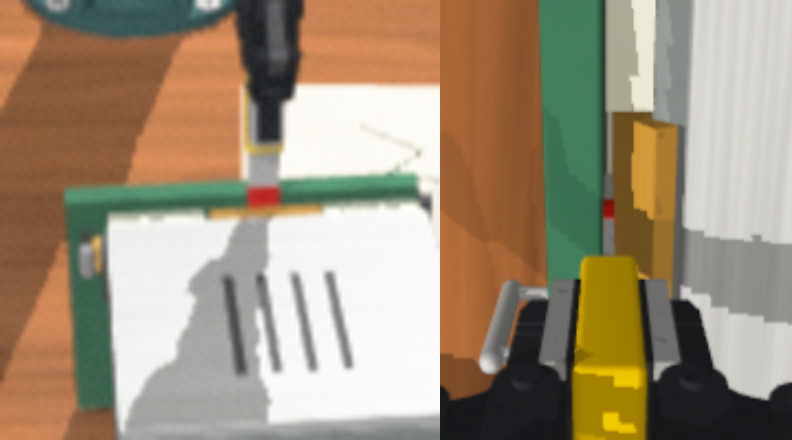

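The scene crop shows the red band at rows 188–206, level with the door's top edge, and the handle-to-band distance is unchanged, so no slip. One numeric check of the band's height follows.

```bash
python3 - <<'E'
from h import *
p,d=optics.camera("scene");I=optics.camera_info("scene");H=hsv(p)
m=((H[...,0]<8)|(H[...,0]>172))&(H[...,1]>150)&(H[...,2]>90);m[:170]=0;m[230:]=0;m[:,:255]=0;m[:,300:]=0
v,u=np.nonzero(m);print(len(v),u.min(),u.max(),v.min(),v.max())
def zat(v0):
    a,b=ray(0,[np.median(u),v0],.1,I)[0],ray(0,[np.median(u),v0],.25,I)[0]
    n=np.array([.9956,.0941,0]);k=(n@np.array([.6217,.1139,0])+.0015-n@a)/(n@(b-a));return a+k*(b-a)
print("top",zat(v.min()-.5),"bot",zat(v.max()+.5))
s=robot.sense();print(s["ft_force"],s["tool_pos"][2])
E
```

```text
35 267 274 197 201
top [0.62330729 0.11283503 0.18731359] bot [0.62329064 0.11301119 0.17197509]
[-2.2120953  -0.14169387  5.11210501] 0.22496035543251347
```

```bash
python3 -c "
from rig import robot
print(robot.close_job())"
```

```text
the job is handed in; nothing more can be done
None
```

The job is handed in at about 20 s: the door is shut on its catch, and the yellow gauge is still gripped in the slot about 34 mm deep with about 5 N of drag; its red band spans 172–187 mm, across the door's top edge at 180 mm.

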